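# Set up the inspection station with lamps from the charging dock

### The arm

A 6-joint arm with a two-finger parallel gripper is mounted at the origin on a cart in front of the work surface, level with it; the furniture and walls round the work are solid. World frame = base frame: x ahead of the robot, y to its left, z up, the work surface at z = 0. Lengths are in m, angles in rad, forces in N, time in s.
With the tool pointing down it reaches from about 0.225 to 0.875 m from the base axis. Payload 3.4 kg.
Tool frame: the origin (TCP) lies at the very end of the fingers, on their centre line; the grasp point (between the pads) lies 19 mm behind it; x points along the fingers, z is the direction in which the jaws open and shut, and the axes are right-handed (so a half turn about x gives the same grasp; the last joint's range is limited). The gripper opens to 85 mm and grips with 20 to 120 N. Pads are 22 mm wide; open, the fingers measure 114 mm over their backs; the gripper's body (76 mm by 85 mm) begins 54 mm behind the grasp point. The pads swing forward as they close: fully open they stand 13 mm farther back than shut.
Start: joints at [-1.337, 0.276, 1.505, -0, 1.361, -0.121], TCP at [0.2, -0.539, 0.231] pointing down, gripper open.
Joint ranges: [-2.89, 2.89], [-0.75, 2.08], [0.22, 2.7], [-1.18, 4.32], [0.11, 2.71], [-2.7, 2.7]. Speed limits (rad/s): [2.57, 2.57, 3.14, 3.14, 3.14, 3.14].

### API

Orientations are given as a 3x3 rotation matrix whose columns are the frame's x, y, z axes.
In Python, from rig import ctrl gives the robot as it stands.
- The arm moves only by the tool jog_arm, never from a script. Its argument "increments" is a list of rows, each a list of 7 numbers: the opening, from 0 (shut) to 1 (fully open), then the shift along the tool's x, y, z each as a share of 250 mm, from -1 to 1, then the turn, a rotation vector about the tool's x, y, z each as a share of 60 degrees, from -1 to 1. A call has 1 to 20 rows; each row is the pose to reach, as a shift and turn from the pose measured when the call began, along the tool's axes at that moment; what a row does not reach only later rows make up. A row lasts 1/10 s, in which the tool goes at most 50 mm and 8.59 degrees, less where a joint would pass 70% of its speed; a pose out of reach is approached as far as the arm can. A call with a number of a shift or a turn outside -1 to 1 is refused whole. A call with a gripper value outside its range is refused whole. The fingers move at their own pace and stop on an object; "grip_force" is the grip in N (left out, the last holds). Time passes only in rows, so rows that repeat a pose let the fingers close. It gives the time, the measured TCP pose, the force and the opening at its end, in the units of the state.
- ctrl.state(): the state, without advancing time (a new reading comes with each control period).
- ctrl.snapshot(name): name is "scene" or "top"; returns the picture (420x560x3 uint8, red, green, blue); there is no depth.
- ctrl.calibration(name): a dict with "fx", "fy", "cx", "cy" (pixels), "pose" (4x4, takes a point from camera to world coordinates). Camera axes: x right, y down, z forward; pixel columns grow to the right and rows downward; lengths in m; the calibration is good to about 2 mm. A picture is of the moment at which its call begins. calibration takes no time and is no camera call.
- ctrl.hand_in(): hands the job in, once; it reports no verdict.
The state is a dict: "t": time; "qpos": joint angles; "joint_vel": joint speeds; "effort": joint torques, N m; "position": TCP position; "eef_rot": TCP orientation; "contact_force": force on the tool from outside, world axes, zero at the start; "ft_torque": the same for the moment, N m; "grip_width": finger opening in m.
Only numpy, scipy, OpenCV 4.12 (cv2) and the standard library are available. Lean on these libraries where they do the work, as an engineer would, in place of code of your own. Each camera call takes 0.05 s, during which the arm holds its last target. There are 200 camera calls.

### The job

Set up the bench inspection station: lay the brass valve in the middle of the rubber pad, lengthwise along the rail, and hang every lamp that stands in the charging dock on the station's rail, each at a mark line of its own. A docked lamp is pressed gently down until it lets go and springs up; then take it by its column, hook it over the open left part of the rail and slide it along to its mark. The acrylic columns are brittle: keep the grip and the press on a lamp under 45 N a finger, set lamps on the rail softly, and leave the other things on the bench where they are.

Things in the scene. Friction and masses are not known exactly. Their poses are not given: they have to be found in the camera images.
- lamp_left: cordless lamp in the dock's left well (may be absent). Dark battery foot, x -11 to 45, y -20 to 20, z 0 to 50 mm; on it a slim acrylic light column, 20 (x) by 22 mm (y), z 50 to 118; black cap 26 x 22 mm, z 118 to 126. Origin: on the column's axis at the foot's underside; z up the column, +x to the back. About 0.22 kg, centre of mass at x 26, z 30 mm
- lamp_middle: like lamp_left, in the middle well (may be absent). All lamps: the column is brittle; it cracks if the two fingers together bear on the lamp with more than 90 N (45 N each), or if the lamp meets the station with more than 25 N. A grip of 20 to 30 N on the column holds it
- lamp_right: like lamp_left, in the right well (may be absent). Left and right are as the robot sees them (left is +y)
- lamp_left_hook (a point): where the rail's axis lies when lamp_left hangs: x 25, z 99 mm in the lamp's frame, under the crown of the steel hook behind the column. The hook is 24 mm wide (y), leaves the column at z 95, its crown tops at z 111, and its lip at x 37 to 40 reaches down to z 83 mm: the rail goes in from behind through the 33 mm gap between foot and lip, then the lamp is lowered
- lamp_middle_hook (a point): the same point of lamp_middle
- lamp_right_hook (a point): the same point of lamp_right
- dock: grey charging dock, fixed, 72 (x) by 186 mm (y), 156 mm high, open on top: three spring wells 62 mm apart along y, each 62 (x) by 46 mm (y) inside. Origin under its centre; front to -x. Docked lamps face as the dock does (their +x along its +x), the column's axis at the dock's x = -17 mm, the cap's top 1 to 2 mm below the rim, so they cannot be gripped
- well_release (a point): middle of the dock's rim (156 mm up), over the middle well. Each well has a push-push latch: press the lamp's cap 15 mm down to the stop (spring about 5 N), let go, and it springs up 40 mm above its docked height; after less than 13 mm it may stay latched. The cap's top is then 38 mm above the rim, the foot still 88 mm down in the well. A lamp up, pressed down to the stop, latches again
- station: inspection station, fixed: base plate x -112 to 85, y -165 to 180 mm, 8 mm thick, front to -x; origin on the bench. A round steel rail, 10 mm thick, runs along y at x = 45 mm, its axis 150 mm above the bench, between posts (18 mm deep, 12 wide, 165 high) at y = 168 and -153 mm
- rail_open (a point): on the rail's axis in its open left part, y = 125 mm of the station: the place to hook lamps on
- mark_left (a point): on the rail's axis below the left black line on the flange, y = 28 mm of the station. From y = 90 mm to the right end a flange (169 to 172 mm above the bench, x 43 to 80 mm) on a back panel (front face x = 77 mm) covers the rail, so there a lamp can only slide: its hook has 7 mm of air below the flange
- mark_middle (a point): the same for the middle line, y = -44 mm of the station
- mark_right (a point): the same for the right line, y = -116 mm of the station
- valve: brass ball valve lying on the bench, 26 x 77 x 44 mm with its lever on top; square body 26 mm wide (x), y -12 to 24 mm, z 0 to 26 mm: grip it there, across x. Origin at the underside; the pipe axis is its y; 0.22 kg
- pad (a point): centre of the top of the black rubber pad on the station's base plate, in front of the rail: 56 (x) by 120 mm (y), at x = -80, y = -44 mm of the station, its top 10 mm above the bench; axes as the station's
- screwdriver: black screwdriver, 211 mm long, 28 mm thick: leave alone
- meter: yellow multimeter, 145 x 75 x 43 mm: leave alone
Mind the look-alikes: they are no part of the job. Leave any blue look-alike of the valve alone.

How it is judged:
By the outcome, as a careful person would: the job done as asked, in the order asked, and still so for the second after the job is handed in, with the robot touching nothing.
Of lamp_left, lamp_middle, lamp_right only 2 to 3 are there at a start; the rules pass over those that are not, and their reading is None.
At some moment in a run one of valve may be knocked a few centimetres aside while the robot is not near it.
Once in a run the grip may slacken for a moment while it holds something.
It also fails if it takes over 210 s, if anything falls off the work surface, if the arm or the gripper's body presses on something with over 40 N, if the wrist force passes 120 N, or if a joint passes its speed limit or range.

## Working session

There is one attempt and no reset: what is moved stays moved. The work goes in short steps, Python scripts to look and compute and a tool call to move; the robot and the scene stay as the last step left them, time stands still between calls to the robot, and variables do not carry over. Pictures are saved under pics/ and viewed, on a budget of 14 in all, crops included, one or two more only if the job needs it, and the job is handed in when it is done.

Besides the shell and the picture viewer there is one more tool, called by a JSON object that holds its "method" and its "body". jog_arm: Moves the arm, as the interface text tells. Its arguments: {"type":"object","properties":{"increments":{"type":"array","items":{"type":"array","items":{"type":"number","minimum":-1,"maximum":1}}},"grip_force":{"type":"number"}},"required":["increments"]}

```bash
ls; mkdir -p pics; python3 - <<'E'
from rig import ctrl
import cv2
for n in("scene","top"):
    cv2.imwrite(f"pics/{n}0.png",ctrl.snapshot(n)[:,:,::-1]); c=ctrl.calibration(n); print(n,c)
s=ctrl.state();print(s)
E
```

```text
pics
scene {'fx': 422.32983136257184, 'fy': 422.32983136257184, 'cx': 275.7475156339306, 'cy': 211.29039373010818, 'pose': array([[ 0.70804339, -0.47223185,  0.52504441, -0.17008769],
       [-0.70612321, -0.46499416,  0.53401353, -0.8621963 ],
       [-0.00803561, -0.74885079, -0.66268991,  0.96391971],
       [ 0.        ,  0.        ,  0.        ,  1.        ]])}
top {'fx': 500.14876018939566, 'fy': 500.14876018939566, 'cx': 284.298443370202, 'cy': 208.27701568301217, 'pose': array([[-0.00842597, -0.98614664,  0.16566172,  0.32031544],
       [-0.99972824,  0.00470654, -0.02283168, -0.17772831],
       [ 0.02173569, -0.16580908, -0.98591831,  1.22396878],
       [ 0.        ,  0.        ,  0.        ,  1.        ]])}
{'t': 0.1, 'qpos': array([-1.33699976e+00,  2.76520336e-01,  1.50599141e+00, -5.24974420e-06,
        1.36072276e+00, -1.20975486e-01]), 'joint_vel': array([ 0.00174021, -0.00011692, -0.00253441,  0.00233807, -0.00060988,
       -0.00151292]), 'effort': array([ 1.17325308e-03, -4.17700446e+01, -2.46405190e+01, -1.06498533e-04,
        5.83402987e-03, -7.52495026e-06]), 'position': array([ 0.19963778, -0.53872729,  0.23053876]), 'eef_rot': array([[-3.85366213e-04,  9.37725353e-01,  3.47377337e-01],
       [ 1.59599268e-03,  3.47377497e-01, -9.37724014e-01],
       [-9.99998652e-01,  1.93044536e-04, -1.63047035e-03]]), 'contact_force': array([-0.08996078, -0.17455745, -0.17365799]), 'ft_torque': array([-0.04085131, -0.01068553,  0.03078057]), 'grip_width': 0.08600454200020899}
```

View pics/scene0.png

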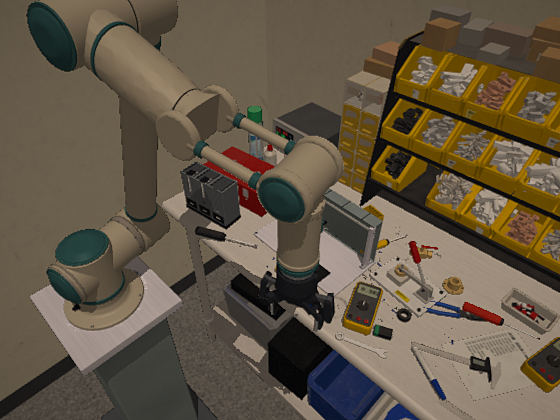

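View pics/top0.png

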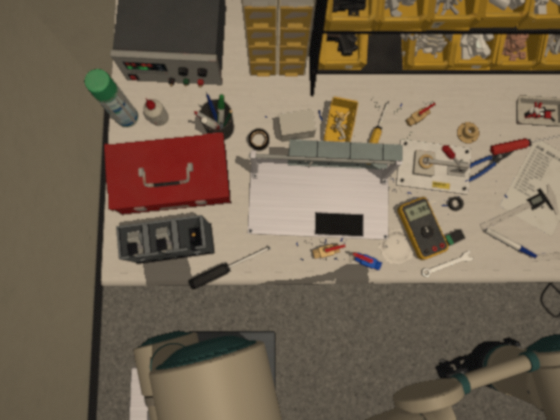

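Top view: the dock is at (165,238), the station at (320,190) with its pad at (338,223). Valve-like things are at (330,250) with a red lever, (365,260) in blue and (422,112). I'll crop closely on those and the dock.

```bash
cat > h.py <<'E'
import numpy as np, cv2
from rig import ctrl
from scipy.spatial.transform import Rotation as R
def px2w(n,u,v,z):
    c=ctrl.calibration(n);P=c['pose'];d=P[:3,:3]@[(u-c['cx'])/c['fx'],(v-c['cy'])/c['fy'],1]
    return P[:3,3]+d*(z-P[2,3])/d[2]
def w2px(n,p):
    c=ctrl.calibration(n);P=c['pose'];q=P[:3,:3].T@(np.array(p)-P[:3,3])
    return np.array([c['fx']*q[0]/q[2]+c['cx'],c['fy']*q[1]/q[2]+c['cy']])
def crop(n,u0,v0,u1,v1,s,name,img=None):
    im=ctrl.snapshot(n)[:,:,::-1] if img is None else img
    o=cv2.resize(im[v0:v1,u0:u1],None,fx=s,fy=s,interpolation=cv2.INTER_CUBIC)
    if name: cv2.imwrite('pics/'+name,o)
    return o
def lab(o,u0,v0,s,step):
    h,w=o.shape[:2]
    for u in range((u0//step+1)*step,u0+w//s,step):
        x=(u-u0)*s; cv2.line(o,(x,0),(x,5),(0,255,255),1); cv2.putText(o,str(u),(x-10,15),0,.35,(0,255,255),1)
    for v in range((v0//step+1)*step,v0+h//s,step):
        y=(v-v0)*s; cv2.line(o,(0,y),(5,y),(0,255,255),1); cv2.putText(o,str(v),(6,y+4),0,.35,(0,255,255),1)
    return o
def rows(p,Rm):
    "shift/turn shares from current pose to the target"
    s=ctrl.state();R0=s['eef_rot'];d=R0.T@(np.array(p)-s['position'])/.25
    r=R.from_matrix(R0.T@Rm).as_rotvec()/np.deg2rad(60)
    return np.round(d,3),np.round(r,3)
E
python3 - <<'E'
from h import *
a=cv2.imread('pics/top0.png')
o1=lab(crop('top',110,200,390,290,1*2,None,a),110,200,2,10*2)
o2=lab(crop('top',235,135,415,275,4,None,a),235,135,4,10)
o3=crop('top',395,90,445,130,4,None,a)
big=np.zeros((600,800,3),np.uint8)
big[:560,:720]=o2; cv2.imwrite('pics/c1.png',big)
d=lab(crop('top',110,205,220,270,7,None,a),110,205,7,10)
big=np.zeros((600,790,3),np.uint8);big[:455,:770]=d; big[455:595,:200]=cv2.resize(o3,(200,140)); cv2.imwrite('pics/c2.png',big)
E
```

```text
(no output)
```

View pics/c1.png

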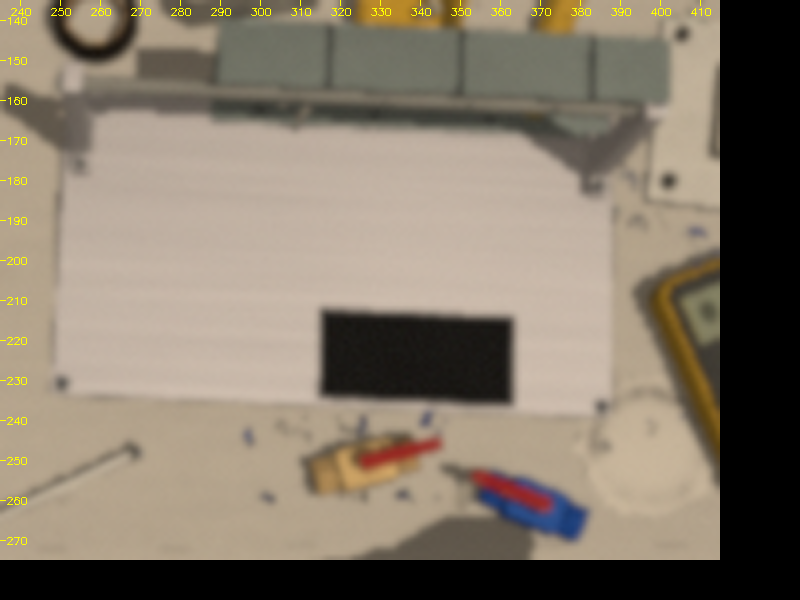

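View pics/c2.png

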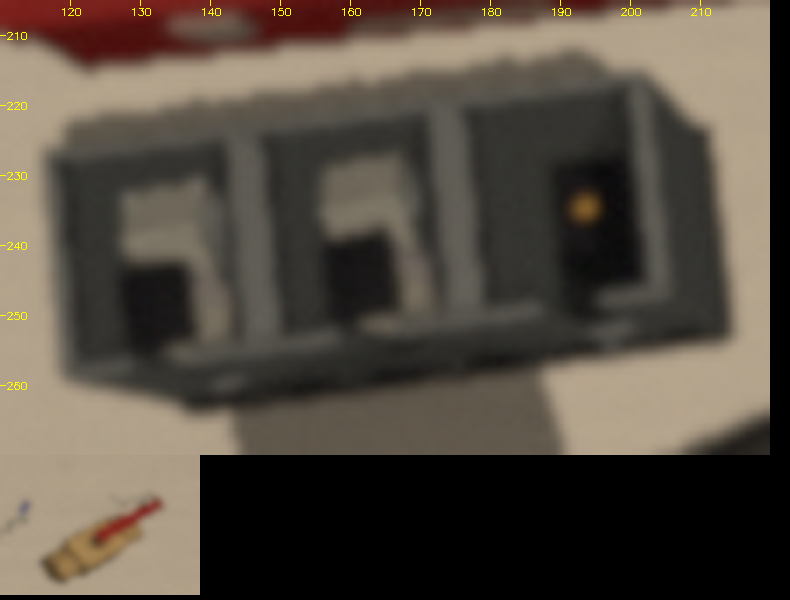

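Wells: left and middle hold lamps (black caps at (133,250) and (162,243)); the right one is empty (bare contact at (193,234)). Valve candidates: red-lever brass at (330,250), blue-bodied at (365,260), and another brass-like one at (422,112). Now I fit poses and check the two brass ones by size and in the other view.

```bash
cat > fit.py <<'E'
from h import *
from scipy.optimize import least_squares
def fit(pts,x0,yaw=None):
    # pts: (cam,u,v,local xyz)
    def tr(p,l): c,s=np.cos(p[2]),np.sin(p[2]); return [p[0]+c*l[0]-s*l[1],p[1]+s*l[0]+c*l[1],l[2]]
    f=lambda p: np.ravel([w2px(n,tr(p,l))-[u,v] for n,u,v,l in pts])
    r=least_squares(f,x0,loss='soft_l1'); return r.x,f(r.x).reshape(-1,2).round(1)
E
python3 - <<'E'
from fit import *
a=cv2.imread('pics/top0.png')
m=(a[205:240,305:372].max(2)<60).astype(np.uint8)
cs,_=cv2.findContours(m,cv2.RETR_EXTERNAL,cv2.CHAIN_APPROX_NONE); c=max(cs,key=cv2.contourArea); r=cv2.minAreaRect(c); print(r, cv2.boxPoints(r)+[305,205])
print('pad c',px2w('top',r[0][0]+305,r[0][1]+205,.01))
st=[('top',248.7,233,(-.112,.18,.008)),('top',387.5,238.7,(-.112,-.165,.008)),('top',253,154,(.045,.168,.165)),('top',399,163,(.045,-.153,.165)),
('top',315.5,212.5,(-.052,.016,.01)),('top',363.2,214.5,(-.052,-.104,.01)),('top',314.7,234,(-.108,.016,.01)),('top',363,236,(-.108,-.104,.01))]
print('station',*fit(st,[.4,-.2,0]))
dk=[('top',116.8,226,(.036,.093,.156)),('top',119.5,259.5,(-.036,.093,.156)),('top',201.5,216,(.036,-.093,.156)),('top',205.5,248.5,(-.036,-.093,.156)),('top',214,253,(-.036,-.093,0))]
print('dock',*fit(dk,[.25,.2,0]))
for u,v in [(330,250),(422,112),(365,260)]: print(px2w('top',u,v,.02))
for P in [(330,250),(422,112)]:print(w2px('scene',px2w('top',*P,.02)))
s=cv2.imread('pics/scene0.png')
o=[cv2.resize(s[v-20:v+20,u-25:u+25],(400,320),interpolation=2) for u,v in [w2px('scene',px2w('top',*P,.02)).astype(int) for P in [(330,250),(422,112)]]]
t=[cv2.resize(a[v-17:v+18,u-22:u+22],(400,280),interpolation=2) for u,v in [(330,250),(422,112)]]
cv2.imwrite('pics/c3.png',np.vstack([np.hstack(o),np.hstack(t)]))
E
```

```text
((33.5, 19.0), (20.0, 45.0), 90.0) [[316. 214.]
 [361. 214.]
 [361. 234.]
 [316. 234.]]
pad c [ 0.4845239  -0.33859442  0.01      ]
station [ 0.56588323 -0.3003291  -0.05072434] [[-1.5  0.3]
 [ 0.5  0.9]
 [-0.  -0.2]
 [ 0.3 -2.4]
 [-0.4 -0.5]
 [ 0.5 -0.3]
 [-0.3  0.6]
 [ 0.3  0.7]]
dock [0.4384902  0.06170819 0.12142919] [[-1.2  0.1]
 [-1.3  0.1]
 [ 1.  -0.8]
 [ 0.5 -0.2]
 [ 0.5  0.9]]
[ 0.42001785 -0.31503509  0.02      ]
[ 0.76883932 -0.55743429  0.02      ]
[ 0.39537944 -0.39894235  0.02      ]
[289.17967009 271.07188219]
[426.44665984 251.42238698]
```

View pics/c3.png

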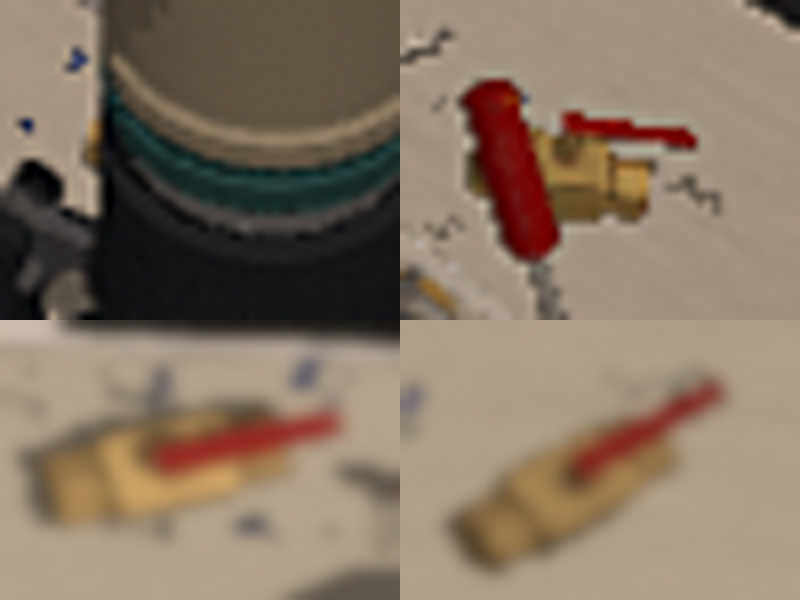

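The far brass one at (422,112) lies at (0.77,-0.56), 0.95 m out and beyond reach, so it is clutter. The valve is therefore the brass one at (330,250), near (0.42,-0.31), with its lever pointing to -y. The (365,260) one is the blue look-alike. Next I overlay the fitted station and dock on the scene view and plan the first move.

```bash
cat >> h.py <<'E'
ST=np.array([.5659,-.3003,-.0507]); DK=np.array([.4385,.0617,.1214])
def loc(F,l):
    c,s=np.cos(F[2]),np.sin(F[2]); return np.array([F[0]+c*l[0]-s*l[1],F[1]+s*l[0]+c*l[1],l[2]])
def RT(psi):
    s,c=np.sin(psi),np.cos(psi); return np.array([[0,c,s],[0,s,-c],[-1,0,0]])
def psi():
    y=ctrl.state()['eef_rot'][:,1]; return np.arctan2(y[1],y[0])
E
python3 - <<'E'
from h import *
for n,f in(('scene','scene0'),('top','top0')):
    a=cv2.imread(f'pics/{f}.png')
    s=3; o=cv2.resize(a,None,fx=s,fy=s,interpolation=2)
    def L(F,pts,c):
        q=[(w2px(n,loc(F,p))*s+s/2-.5).astype(int).tolist() for p in pts]
        cv2.polylines(o,[np.array(q)],False,c,1)
    for z in(.156,): L(DK,[(x*.036,y*.093,z) for x,y in((1,1),(1,-1),(-1,-1),(-1,1),(1,1))],(0,255,0))
    for k in(0,.062): L(DK,[(-.017+x*.013,k+y*.011,.1545) for x,y in((1,1),(1,-1),(-1,-1),(-1,1),(1,1))],(0,255,255))
    L(DK,[(.036,-.093,.156),(.036,-.093,0),(-.036,-.093,0),(-.036,-.093,.156)],(0,255,0))
    L(ST,[(-.112,.18,.008),(.085,.18,.008),(.085,-.165,.008),(-.112,-.165,.008),(-.112,.18,.008)],(0,0,255))
    L(ST,[(.045,.168,.15),(.045,-.153,.15)],(255,0,255))
    L(ST,[(.043,.09,.172),(.043,-.153,.172)],(255,255,0))
    for y in(.028,-.044,-.116): L(ST,[(.043,y,.172),(.077,y,.172)],(0,255,0))
    if n=='scene': A=o[480:780,510:1150]
    else: B=o[390:730,330:970] if 0 else o[400:780,340:1220]
B=cv2.resize(B,(640,276));cv2.imwrite('pics/c4.png',np.vstack([A,B]))
print(rows([.35,-.40,.16],RT(1.05)), rows([.419,-.308,.12],RT(1.789)))
E
```

```text
(array([ 0.283,  0.757, -0.311]), array([-0.664, -0.001, -0.001])) (array([ 0.443,  1.143, -0.56 ]), array([-1.37e+00, -1.00e-03, -1.00e-03]))
```

View pics/c4.png

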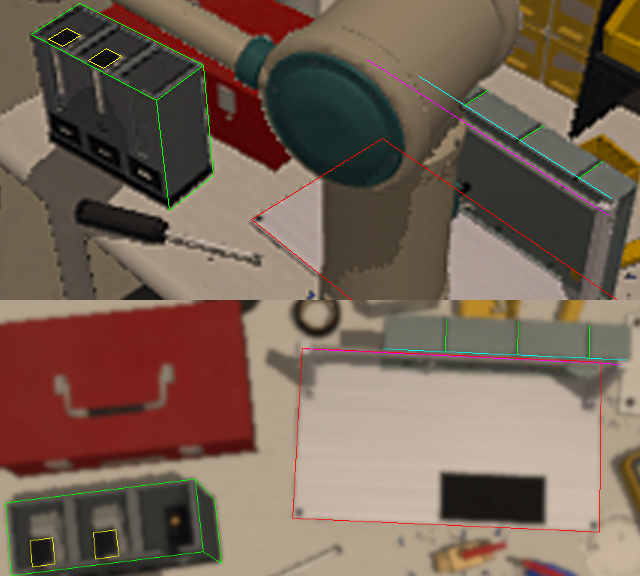

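Both overlays match: dock rim and caps, plate, rail and the three black lines. I move towards the valve.

{"method": "jog_arm", "body": {"increments": [[0.6,0.28,0.76,-0.31,-0.66,0,0],[0.6,0.28,0.76,-0.31,-0.66,0,0],[0.6,0.28,0.76,-0.31,-0.66,0,0],[0.6,0.28,0.76,-0.31,-0.66,0,0],[0.6,0.28,0.76,-0.31,-0.66,0,0],[0.6,0.28,0.76,-0.31,-0.66,0,0],[0.6,0.28,0.76,-0.31,-0.66,0,0],[0.6,0.28,0.76,-0.31,-0.66,0,0]], "grip_force": 30}}

```text
t: 0.9
position: [0.3504, -0.401, 0.1611]
eef_rot: [[-0.0, 0.503, 0.864], [0.0, 0.864, -0.503], [-1.0, 0.0, -0.001]]
contact_force: [0.5, -0.7, 0.3]
grip_width: 0.0512
```

```bash
python3 - <<'E'
from h import *
s=ctrl.state();print(s['t'],s['position'],psi(),s['grip_width'])
print(rows([.419,-.308,.10],RT(1.789)))
a=ctrl.snapshot('top')[:,:,::-1].copy()
cv2.imwrite('pics/v1.png',np.hstack([cv2.resize(a[230:280,290:390],(800,400),interpolation=2)]))
E
```

```text
0.9 [ 0.35038934 -0.40104319  0.16106436] 1.0441000051930238 0.05118281354351118
(array([0.244, 0.46 , 0.05 ]), array([-0.711, -0.   , -0.   ]))
```

View pics/v1.png

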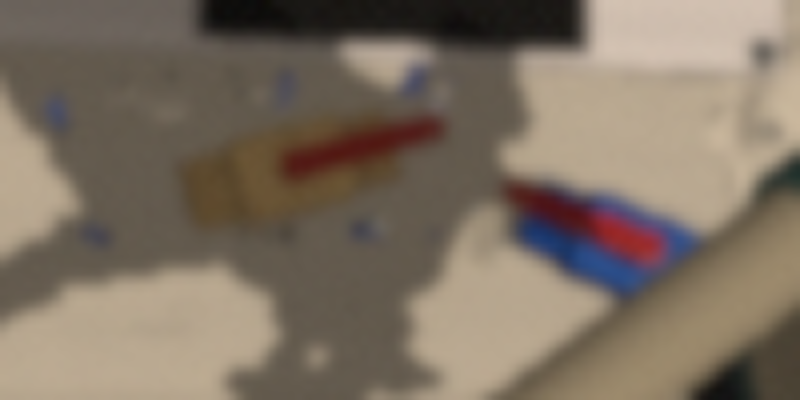

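The valve is unmoved, with its body centre at crop (296,170), i.e. pixel (327,251), tilted about 12.7°. I go above it, then down.

{"method": "jog_arm", "body": {"increments": [[0.6,0.1,0.46,0.046,-0.71,0,0],[0.6,0.1,0.46,0.046,-0.71,0,0],[0.6,0.15,0.46,0.046,-0.71,0,0],[0.6,0.2,0.46,0.046,-0.71,0,0],[0.6,0.3,0.46,0.046,-0.71,0,0],[0.6,0.4,0.46,0.046,-0.71,0,0],[0.6,0.4,0.46,0.046,-0.71,0,0],[0.6,0.4,0.46,0.046,-0.71,0,0]]}}

```text
t: 1.75
position: [0.4178, -0.3085, 0.0615]
eef_rot: [[-0.0, -0.213, 0.977], [0.0, 0.977, 0.213], [-1.0, 0.0, -0.0]]
contact_force: [0.1, -0.4, 0.4]
grip_width: 0.0513
```

```bash
python3 - <<'E'
from h import *
print(rows([.418,-.308,.010],RT(1.791)),ctrl.state()['position'])
E
```

```text
(array([0.206, 0.002, 0.001]), array([-0.005, -0.   , -0.   ])) [ 0.41778901 -0.30845923  0.06147597]
```

Down and grip; then lift.

{"method": "jog_arm", "body": {"increments": [[0.6,0.1,0.002,0.001,-0.005,0,0],[0.6,0.16,0.002,0.001,-0.005,0,0],[0.6,0.206,0.002,0.001,-0.005,0,0],[0.6,0.206,0.002,0.001,-0.005,0,0],[0,0.206,0.002,0.001,-0.005,0,0],[0,0.206,0.002,0.001,-0.005,0,0],[0,0.206,0.002,0.001,-0.005,0,0],[0,0.206,0.002,0.001,-0.005,0,0],[0,0.206,0.002,0.001,-0.005,0,0],[0,0.206,0.002,0.001,-0.005,0,0]], "grip_force": 50}}

```text
t: 2.75
position: [0.4189, -0.3088, 0.0113]
eef_rot: [[0.002, -0.218, 0.976], [-0.002, 0.976, 0.218], [-1.0, -0.002, 0.001]]
contact_force: [-1.1, -0.3, 7.1]
grip_width: 0.0249
```

{"method": "jog_arm", "body": {"increments": [[0,-0.06,0,0,0,0,0],[0,-0.12,0,0,0,0,0],[0,-0.2,0,0,0,0,0],[0,-0.2,0,0,0,0,0],[0,-0.2,0,0,0,0,0]]}}

```text
t: 3.25
position: [0.4186, -0.3086, 0.0611]
eef_rot: [[0.002, -0.218, 0.976], [-0.002, 0.976, 0.218], [-1.0, -0.002, 0.002]]
contact_force: [-0.1, -0.6, -3.3]
grip_width: 0.0247
```

```bash
python3 - <<'E'
from h import *
s=ctrl.state();print(s['position'],s['grip_width'],s['contact_force'])
p=loc(ST,(-.08,-.044,.02)); print('pad',p)
print(w2px('top',p))
# body centre is 6 mm from the origin towards +y valve (= -y station)
p=loc(ST,(-.08,-.050,.06)); print(rows(p,RT(np.pi/2+ST[2])))
crop('top',280,190,400,280,6,'v2.png')
E
```

```text
[ 0.41864041 -0.30856987  0.06110001] 0.024739667686235176 [-0.08492245 -0.55288884 -3.34243586]
pad [ 0.48377295 -0.3401892   0.02      ]
[339.68938794 223.74850953]
(array([ 0.005, -0.203,  0.22 ]), array([0.258, 0.002, 0.002]))
```

View pics/v2.png

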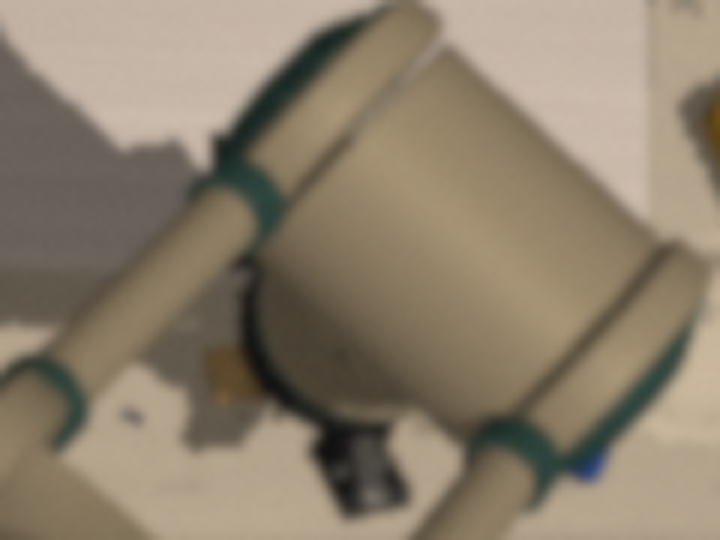

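Valve held (grip 24.7 mm, load about 3 N; picture shows its pipe end at (230,370) under the gripper). I carry it to the pad.

{"method": "jog_arm", "body": {"increments": [[0,-0.05,-0.1,0.1,0.13,0,0],[0,-0.05,-0.203,0.22,0.258,0,0],[0,-0.05,-0.203,0.22,0.258,0,0],[0,-0.05,-0.203,0.22,0.258,0,0],[0,0,-0.203,0.22,0.258,0,0],[0,0.05,-0.203,0.22,0.258,0,0],[0,0.1,-0.203,0.22,0.258,0,0],[0,0.1,-0.203,0.22,0.258,0,0]]}}

```text
t: 4.1
position: [0.4809, -0.344, 0.0328]
eef_rot: [[-0.003, 0.05, 0.999], [0.003, 0.999, -0.05], [-1.0, 0.003, -0.004]]
contact_force: [-0.6, 0.5, -1.7]
grip_width: 0.0249
```

```bash
python3 - <<'E'
from h import *
s=ctrl.state();print(s['position'],s['grip_width'],s['contact_force'])
print(rows(loc(ST,(-.08,-.05,.0225)),RT(np.pi/2+ST[2])))
E
```

```text
[ 0.480857   -0.34398309  0.03282759] 0.0248891784985782 [-0.60962823  0.50465019 -1.73499841]
(array([ 0.041, -0.008,  0.011]), array([ 0.   , -0.003, -0.003]))
```

{"method": "jog_arm", "body": {"increments": [[0,0.02,-0.006,0.011,0,0,0],[0,0.041,-0.006,0.011,0,0,0],[0,0.041,-0.006,0.011,0,0,0],[0.5,0.041,-0.006,0.011,0,0,0],[0.5,0.041,-0.006,0.011,0,0,0],[0.5,0.041,-0.006,0.011,0,0,0],[0.5,0.041,-0.006,0.011,0,0,0],[0.5,-0.06,-0.006,0.011,0,0,0],[0.5,-0.2,-0.006,0.011,0,0,0],[0.5,-0.4,-0.006,0.011,0,0,0],[0.5,-0.6,-0.006,0.011,0,0,0],[0.5,-0.6,-0.006,0.011,0,0,0],[0.5,-0.6,-0.006,0.011,0,0,0]]}}

```text
t: 5.4
position: [0.4847, -0.3466, 0.1847]
eef_rot: [[-0.0, 0.05, 0.999], [0.0, 0.999, -0.05], [-1.0, 0.0, -0.0]]
contact_force: [0.3, -0.3, -0.2]
grip_width: 0.0425
```

```bash
python3 - <<'E'
from h import *
s=ctrl.state();print(s['position'],s['grip_width'],s['contact_force'])
# press target: left lamp first (dock yaw)
p=loc(DK,(-.017,.062,.25));print(p);print(rows(p,RT(DK[2])))
E
```

```text
[ 0.4846594  -0.34661462  0.18472169] 0.042488015917344364 [ 0.34530529 -0.31252101 -0.23772952]
[0.41411679 0.12118495 0.25      ]
(array([-0.26 ,  1.855, -0.376]), array([ 1.336e+00, -1.000e-03,  0.000e+00]))
```

{"method": "jog_arm", "body": {"increments": [[0,-0.2,0.2,-0.04,0.15,0,0],[0,-0.4,0.4,-0.08,0.3,0,0],[0,-0.4,0.6,-0.12,0.45,0,0],[0,-0.4,0.8,-0.16,0.6,0,0],[0,-0.4,0.93,-0.19,0.67,0,0],[0,-0.4,0.93,-0.19,0.67,0,0],[0,-0.4,0.93,-0.19,0.67,0,0],[0,-0.4,0.93,-0.19,0.67,0,0]]}}

```text
t: 6.2
position: [0.4485, -0.1119, 0.2836]
eef_rot: [[-0.002, 0.682, 0.731], [0.0, 0.731, -0.682], [-1.0, -0.001, -0.002]]
contact_force: [-0.2, 0.3, 0.1]
grip_width: 0.0001
```

```bash
python3 - <<'E'
from h import *
p=loc(DK,(-.017,.062,.20));print(rows(p,RT(DK[2])),ctrl.state()['position'])
a=ctrl.snapshot('top')[:,:,::-1].copy()
o=lab(crop('top',230,130,420,280,4,None,a),230,130,4,20)
def L(F,pts,c):
    q=[((w2px('top',loc(F,p))-[230,130])*4+1.5).astype(int).tolist() for p in pts]; cv2.polylines(o,[np.array(q)],False,c,1)
L(ST,[(-.08+.013,-.044-.024,.036),(-.08+.013,-.044+.012,.036),(-.08-.013,-.044+.012,.036),(-.08-.013,-.044-.024,.036),(-.08+.013,-.044-.024,.036)],(0,255,0))
L(ST,[(.045,.168,.15),(.045,-.153,.15)],(255,0,255))
cv2.imwrite('pics/v3.png',o)
E
```

```text
(array([ 0.335,  0.588, -0.736]), array([ 0.667, -0.001,  0.002])) [ 0.44849326 -0.11190256  0.28362419]
```

View pics/v3.png

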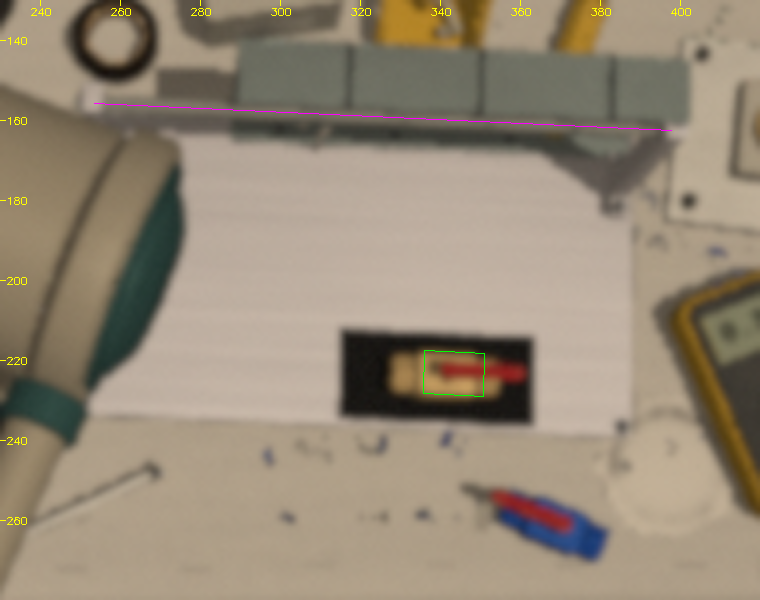

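The valve lies centred on the pad, parallel to the rail (pipe u 327–355, pad u 315–363). Now on to the left lamp.

{"method": "jog_arm", "body": {"increments": [[0,0,0.588,-0.736,0.667,0,0],[0,0,0.588,-0.736,0.667,0,0],[0,0,0.588,-0.736,0.667,0,0],[0,0,0.588,-0.736,0.667,0,0],[0,0,0.588,-0.736,0.667,0,0],[0,0.1,0.588,-0.736,0.667,0,0],[0,0.2,0.588,-0.736,0.667,0,0],[0,0.335,0.588,-0.736,0.667,0,0],[0,0.335,0.588,-0.736,0.667,0,0],[0,0.335,0.588,-0.736,0.667,0,0]]}}

```text
t: 7.25
position: [0.4151, 0.1197, 0.1997]
eef_rot: [[-0.004, 0.993, 0.119], [-0.0, 0.119, -0.993], [-1.0, -0.004, -0.0]]
contact_force: [0.6, 0.4, 0.4]
grip_width: -0.0001
```

```bash
python3 - <<'E'
from h import *
s=ctrl.state();print(s['position'],s['contact_force'])
p=loc(DK,(-.017,.062,.1395));print(rows(p,RT(DK[2])))
E
```

```text
[0.41507954 0.11969544 0.19973473] [0.64383823 0.36536493 0.38459346]
(array([ 0.241, -0.002, -0.006]), array([-0.002, -0.   ,  0.004]))
```

{"method": "jog_arm", "body": {"increments": [[0,0.06,-0.002,-0.006,0,0,0],[0,0.12,-0.002,-0.006,0,0,0],[0,0.16,-0.002,-0.006,0,0,0],[0,0.18,-0.002,-0.006,0,0,0],[0,0.2,-0.002,-0.006,0,0,0],[0,0.215,-0.002,-0.006,0,0,0],[0,0.226,-0.002,-0.006,0,0,0],[0,0.234,-0.002,-0.006,0,0,0],[0,0.234,-0.002,-0.006,0,0,0]]}}

```text
t: 8.15
position: [0.4149, 0.1209, 0.1422]
eef_rot: [[-0.002, 0.993, 0.119], [-0.0, 0.119, -0.993], [-1.0, -0.002, 0.0]]
contact_force: [-1.1, -1.2, 4.7]
grip_width: -0.0001
```

{"method": "jog_arm", "body": {"increments": [[0,0.004,0,0,0,0,0],[0,0.008,0,0,0,0,0],[0,0.011,0,0,0,0,0],[0,0.011,0,0,0,0,0]]}}

```text
t: 8.55
position: [0.4151, 0.1209, 0.1399]
eef_rot: [[-0.002, 0.993, 0.119], [-0.0, 0.119, -0.993], [-1.0, -0.002, 0.0]]
contact_force: [-1.1, -0.8, 4.9]
grip_width: -0.0
```

{"method": "jog_arm", "body": {"increments": [[0,0.003,0,0,0,0,0],[0,0.006,0,0,0,0,0],[0,0.006,0,0,0,0,0]]}}

```text
t: 8.85
position: [0.4152, 0.1208, 0.1391]
eef_rot: [[-0.001, 0.993, 0.119], [-0.001, 0.119, -0.993], [-1.0, -0.001, 0.0]]
contact_force: [-2.9, -0.8, 7.1]
grip_width: -0.0002
```

At the stop (7 N). I let it rise, then look.

{"method": "jog_arm", "body": {"increments": [[0,-0.03,0,0,0,0,0],[0,-0.07,0,0,0,0,0],[0,-0.12,0,0,0,0,0],[0,-0.18,0,0,0,0,0],[0,-0.25,0,0,0,0,0],[0.5,-0.35,0,0,0,0,0],[0.5,-0.42,0,0,0,0,0],[0.5,-0.42,0,0,0,0,0],[0.5,-0.42,0,0,0,0,0]]}}

```text
t: 9.75
position: [0.4154, 0.1209, 0.2441]
eef_rot: [[-0.001, 0.993, 0.119], [-0.0, 0.119, -0.993], [-1.0, -0.001, 0.0]]
contact_force: [-0.3, -0.5, 0.3]
grip_width: 0.0429
```

```bash
python3 - <<'E'
from h import *
s=ctrl.state();print(s['position'],s['contact_force'],s['grip_width'])
p=loc(DK,(-.020,.062,.161));print(rows(p,RT(DK[2])))
a=ctrl.snapshot('scene')[:,:,::-1].copy()
cv2.imwrite('pics/v4.png',crop('scene',150,110,290,230,5,None,a))
E
```

```text
[0.41542544 0.12091724 0.24411029] [-0.34732961 -0.47708826  0.3272227 ] 0.04285143171366867
(array([ 0.332, -0.017, -0.002]), array([-0.002,  0.   ,  0.001]))
```

View pics/v4.png

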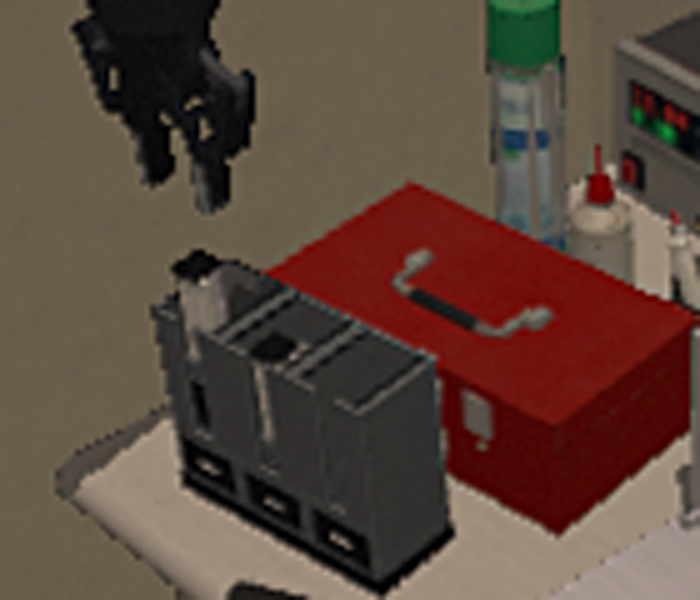

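Left lamp is up (black cap at crop (195,262)). I descend and grip its column.

{"method": "jog_arm", "body": {"increments": [[0.5,0.1,-0.017,-0.002,0,0,0],[0.5,0.2,-0.017,-0.002,0,0,0],[0.5,0.28,-0.017,-0.002,0,0,0],[0.5,0.328,-0.017,-0.002,0,0,0],[0.5,0.328,-0.017,-0.002,0,0,0],[0,0.328,-0.017,-0.002,0,0,0],[0,0.328,-0.017,-0.002,0,0,0],[0,0.328,-0.017,-0.002,0,0,0],[0,0.328,-0.017,-0.002,0,0,0],[0,0.328,-0.017,-0.002,0,0,0]], "grip_force": 28}}

```text
t: 10.8
position: [0.4106, 0.1211, 0.1617]
eef_rot: [[-0.002, 0.993, 0.119], [0.0, 0.119, -0.993], [-1.0, -0.002, -0.0]]
contact_force: [-0.5, 2.4, -2.1]
grip_width: 0.0217
```

{"method": "jog_arm", "body": {"increments": [[0,-0.03,0,0,0,0,0],[0,-0.08,0,0,0,0,0],[0,-0.13,0,0,0,0,0],[0,-0.18,0,0,0,0,0],[0,-0.23,0,0,0,0,0],[0,-0.28,0,0,0,0,0],[0,-0.33,0,0,0,0,0],[0,-0.38,0,0,0,0,0],[0,-0.44,0,0,0,0,0],[0,-0.48,0,0,0,0,0],[0,-0.48,0,0,0,0,0]]}}

```text
t: 11.9
position: [0.4116, 0.1209, 0.2834]
eef_rot: [[0.002, 0.993, 0.119], [-0.0, 0.119, -0.993], [-1.0, 0.002, 0.0]]
contact_force: [0.6, 0.1, -2.3]
grip_width: 0.0217
```

```bash
python3 - <<'E'
from h import *
s=ctrl.state();print(s['position'],s['contact_force'],s['grip_width'])
# column axis at tool +3mm in x(dock). target column axis: station x=-.03,y=.125
p=loc(ST,(-.033,.125,.28));print(p,rows(p,RT(ST[2])))
a=ctrl.snapshot('scene')[:,:,::-1].copy()
cv2.imwrite('pics/v5.png',crop('scene',150,80,290,230,4,None,a))
E
```

```text
[0.41161798 0.12092941 0.28337058] [ 0.59341276  0.05492001 -2.29549041] 0.021664526181319223
[ 0.53927719 -0.17378824  0.28      ] (array([0.014, 0.367, 1.231]), array([ 0.162,  0.   , -0.002]))
```

View pics/v5.png

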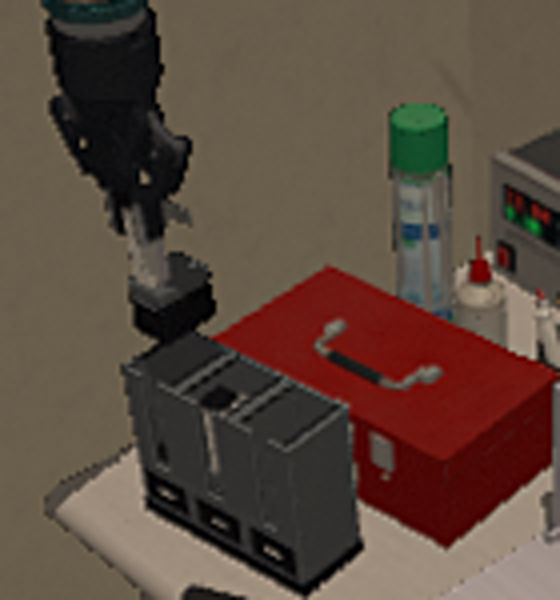

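Lamp is out and upright, with its foot clear of the rim at crop (175,330). I carry it to the front of the rail's open part.

{"method": "jog_arm", "body": {"increments": [[0,0.014,0.03,0.06,0.01,0,0],[0,0.014,0.07,0.18,0.03,0,0],[0,0.014,0.1,0.3,0.05,0,0],[0,0.014,0.14,0.42,0.07,0,0],[0,0.014,0.17,0.54,0.09,0,0],[0,0.014,0.2,0.66,0.11,0,0],[0,0.014,0.23,0.78,0.13,0,0],[0,0.014,0.25,0.88,0.15,0,0],[0,0.014,0.27,0.95,0.16,0,0],[0,0.014,0.28,1,0.162,0,0],[0,0.014,0.28,1,0.162,0,0]]}}

```text
t: 13.05
position: [0.5104, -0.12, 0.2782]
eef_rot: [[-0.001, 0.999, -0.052], [-0.0, -0.052, -0.999], [-1.0, -0.001, 0.0]]
contact_force: [-0.4, 0.3, -1.8]
grip_width: 0.022
```

```bash
python3 - <<'E'
from h import *
s=ctrl.state();print(s['position'],s['contact_force'],s['grip_width'],psi())
p=loc(ST,(-.033,.125,.22));print(p,rows(p,RT(ST[2])))
E
```

```text
[ 0.51044951 -0.12002418  0.27817931] [-0.3843562   0.31026229 -1.78997138] 0.021998002645163446 -0.05189950299677082
[ 0.53927719 -0.17378824  0.22      ] (array([0.233, 0.127, 0.209]), array([-0.001,  0.   ,  0.001]))
```

{"method": "jog_arm", "body": {"increments": [[0,0,0.05,0.1,0,0,0],[0,0,0.1,0.18,0,0,0],[0,0.03,0.127,0.209,0,0,0],[0,0.1,0.127,0.209,0,0,0],[0,0.18,0.127,0.209,0,0,0],[0,0.26,0.127,0.209,0,0,0],[0,0.33,0.127,0.209,0,0,0],[0,0.38,0.127,0.209,0,0,0],[0,0.4,0.127,0.209,0,0,0],[0,0.4,0.127,0.209,0,0,0]]}}

```text
t: 14.05
position: [0.5389, -0.1731, 0.1776]
eef_rot: [[-0.002, 0.999, -0.051], [0.001, -0.051, -0.999], [-1.0, -0.003, -0.001]]
contact_force: [-0.4, -0.2, -1.6]
grip_width: 0.0216
```

```bash
python3 - <<'E'
from h import *
s=ctrl.state();print(s['position'],s['contact_force'],s['grip_width'],psi())
c,sn=np.cos(ST[2]),np.sin(ST[2]); d=s['position'][:2]-ST[:2]; print('station xy',c*d[0]+sn*d[1],-sn*d[0]+c*d[1])
p=loc(ST,(.017,.125,.178));print(rows(p,RT(ST[2])))
a=ctrl.snapshot('scene')[:,:,::-1].copy(); s4=5
o=crop('scene',220,90,370,210,s4,None,a)
def L(F,pts,c):
    q=[((w2px('scene',loc(F,p))-[220,90])*s4+2).astype(int).tolist() for p in pts]; cv2.polylines(o,[np.array(q)],False,c,1)
F=np.r_[loc(np.r_[s['position'][:2],psi()],(.003,0,0))[:2],psi()]; z0=s['position'][2]-.0937
L(F,[(-.011,.02,z0),(-.011,-.02,z0),(.045,-.02,z0),(.045,-.02,z0+.05),(-.011,-.02,z0+.05),(-.011,-.02,z0)],(0,255,255))
L(F,[(.0,-.011,z0+.126),(.0,-.011,z0+.05)],(0,255,255))
L(ST,[(.045,.168,.15),(.045,-.153,.15)],(255,0,255))
cv2.imwrite('pics/v6.png',o)
E
```

```text
[ 0.53892643 -0.17310527  0.17756865] [-0.44028457 -0.21382354 -1.61640158] 0.02159183713832862 -0.05144297582271635
station xy -0.03338492247103224 0.1256643099773181
(array([-0.002,  0.202,  0.003]), array([-0.001, -0.001,  0.002]))
```

View pics/v6.png

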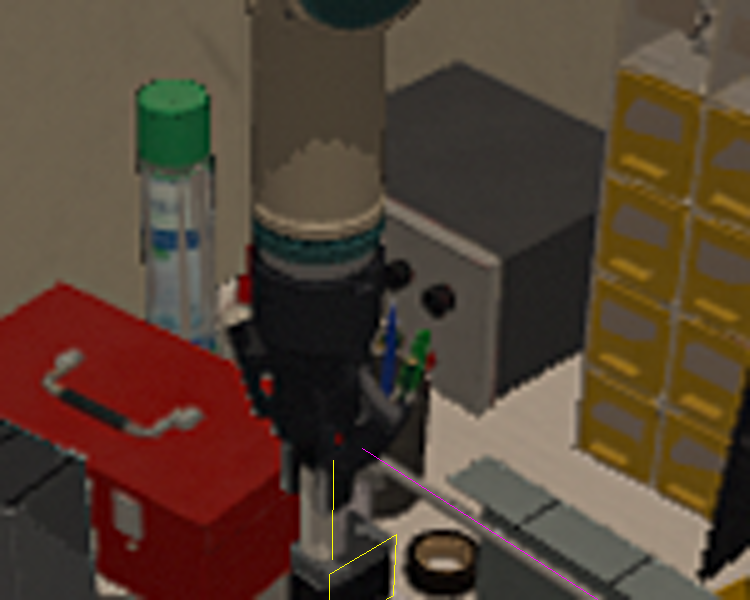

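Prediction and picture agree: the foot's front top corner is at crop (330,574), the rail behind it. I move forward under the rail.

{"method": "jog_arm", "body": {"increments": [[0,-0.002,0.02,0.003,0,0,0],[0,-0.002,0.05,0.003,0,0,0],[0,-0.002,0.08,0.003,0,0,0],[0,-0.002,0.11,0.003,0,0,0],[0,-0.002,0.14,0.003,0,0,0],[0,-0.002,0.17,0.003,0,0,0],[0,-0.002,0.19,0.003,0,0,0],[0,-0.002,0.202,0.003,0,0,0],[0,-0.002,0.202,0.003,0,0,0]]}}

```text
t: 15.0
position: [0.5902, -0.1769, 0.1786]
eef_rot: [[-0.001, 0.999, -0.051], [0.0, -0.051, -0.999], [-1.0, -0.001, -0.0]]
contact_force: [0.7, 0.3, -1.9]
grip_width: 0.0216
```

```bash
python3 - <<'E'
from h import *
s=ctrl.state();print(s['position'],s['contact_force'],s['grip_width'],psi())
p=loc(ST,(.017,.125,.1447));print(rows(p,RT(ST[2])))
E
```

```text
[ 0.59021076 -0.17688682  0.17863825] [ 0.72747329  0.25637492 -1.93357412] 0.02163342717507494 -0.05137578696021216
(array([ 0.136, -0.004, -0.002]), array([-0.001, -0.   ,  0.001]))
```

No contact. Lowering softly.

{"method": "jog_arm", "body": {"increments": [[0,0.03,-0.004,0,0,0,0],[0,0.06,-0.004,0,0,0,0],[0,0.085,-0.004,0,0,0,0],[0,0.102,-0.004,0,0,0,0],[0,0.114,-0.004,0,0,0,0],[0,0.12,-0.004,0,0,0,0],[0,0.12,-0.004,0,0,0,0]]}}

```text
t: 15.7
position: [0.5891, -0.1768, 0.1485]
eef_rot: [[-0.001, 0.999, -0.051], [0.0, -0.051, -0.999], [-1.0, -0.001, -0.0]]
contact_force: [-0.1, 0.5, -3.0]
grip_width: 0.0215
```

{"method": "jog_arm", "body": {"increments": [[0,0.003,0,0,0,0,0],[0,0.006,0,0,0,0,0],[0,0.009,0,0,0,0,0],[0,0.011,0,0,0,0,0]]}}

```text
t: 16.1
position: [0.5893, -0.1769, 0.1464]
eef_rot: [[-0.001, 0.999, -0.051], [-0.0, -0.051, -0.999], [-1.0, -0.001, 0.0]]
contact_force: [-1.7, 0.7, 2.9]
grip_width: 0.0213
```

Hook rests on the rail (light 3 N). I raise it 2 mm and slide to the middle mark.

```bash
python3 - <<'E'
from h import *
p=loc(ST,(.017,-.044,.1487));print(rows(p,RT(ST[2])))
E
```

```text
(array([-0.009,  0.   ,  0.674]), array([-0.001,  0.   ,  0.001]))
```

{"method": "jog_arm", "body": {"increments": [[0,-0.009,0,0,0,0,0],[0,-0.009,0,0.02,0,0,0],[0,-0.009,0,0.06,0,0,0],[0,-0.009,0,0.11,0,0,0],[0,-0.009,0,0.16,0,0,0],[0,-0.009,0,0.21,0,0,0],[0,-0.009,0,0.26,0,0,0],[0,-0.009,0,0.31,0,0,0],[0,-0.009,0,0.36,0,0,0]]}}

```text
t: 17.0
position: [0.5845, -0.268, 0.1486]
eef_rot: [[-0.001, 0.999, -0.052], [-0.0, -0.052, -0.999], [-1.0, -0.001, 0.0]]
contact_force: [0.2, -0.3, -3.4]
grip_width: 0.0216
```

```bash
python3 - <<'E'
from h import *
s=ctrl.state();print(s['position'],s['contact_force'],s['grip_width'],psi())
p=loc(ST,(.017,-.044,.1485));print(rows(p,RT(ST[2])))
E
```

```text
[ 0.58450961 -0.26802675  0.14863027] [ 0.17095886 -0.32320818 -3.39680365] 0.021572344828733044 -0.05174452977697629
(array([0.001, 0.001, 0.309]), array([-0.001,  0.   ,  0.001]))
```

{"method": "jog_arm", "body": {"increments": [[0,0.001,0.001,0.05,0,0,0],[0,0.001,0.001,0.1,0,0,0],[0,0.001,0.001,0.15,0,0,0],[0,0.001,0.001,0.2,0,0,0],[0,0.001,0.001,0.25,0,0,0],[0,0.001,0.001,0.29,0,0,0],[0,0.001,0.001,0.309,0,0,0],[0,0.001,0.001,0.309,0,0,0],[0,0.001,0.001,0.309,0,0,0]]}}

```text
t: 17.9
position: [0.5807, -0.3448, 0.1483]
eef_rot: [[-0.001, 0.999, -0.052], [0.001, -0.052, -0.999], [-1.0, -0.001, -0.001]]
contact_force: [-0.1, 0.2, -2.2]
grip_width: 0.0214
```

```bash
python3 - <<'E'
from h import *
s=ctrl.state();print(s['position'],s['contact_force'],s['grip_width'],psi())
p=loc(ST,(.017,-.044,.147));print(rows(p,RT(ST[2])))
a=ctrl.snapshot('scene')[:,:,::-1].copy(); s4=5
u0,v0=300,150
o=crop('scene',u0,v0,u0+150,v0+110,s4,None,a)
def L(F,pts,c):
    q=[((w2px('scene',loc(F,p))-[u0,v0])*s4+2).astype(int).tolist() for p in pts]; cv2.polylines(o,[np.array(q)],False,c,1)
L(ST,[(.045,.168,.15),(.045,-.153,.15)],(255,0,255))
for y in(.028,-.044,-.116): L(ST,[(.043,y,.172),(.077,y,.172)],(0,255,0))
cv2.imwrite('pics/v7.png',o)
E
```

```text
[ 0.58070841 -0.34479044  0.14828897] [-0.11368909  0.21404978 -2.16506184] 0.021441687406633415 -0.05170944684712791
(array([ 0.005, -0.   ,  0.001]), array([-0.001, -0.001,  0.001]))
```

View pics/v7.png

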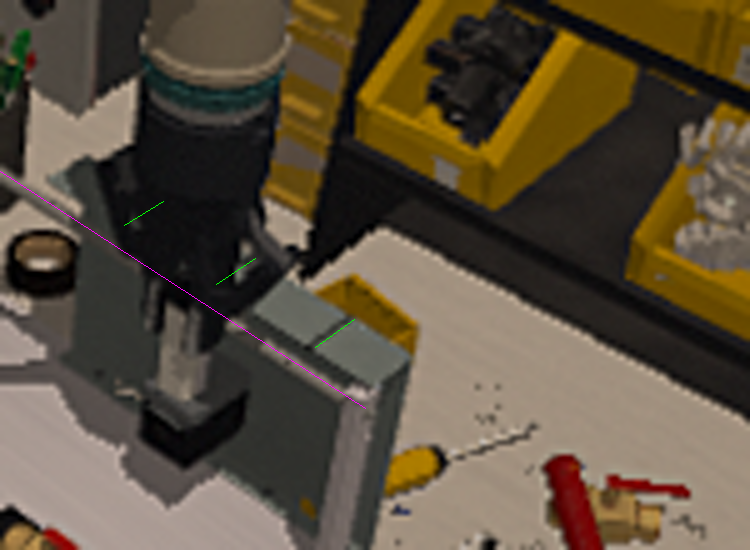

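Lamp is near the middle mark; the overlay on the right-hand black line (crop (330,333)) seems a pixel or so off, so I check the lines' y precisely from the unobstructed top picture before releasing.

```bash
python3 - <<'E'
from h import *
a=cv2.imread('pics/top0.png').astype(float).mean(2)
for y in(.028,-.044,-.116):
    for x in(.052,.060,.068):
        u,v=w2px('top',loc(ST,(x,y,.172)))
        r=np.array([cv2.getRectSubPix(a.astype(np.float32),(13,1),(float(u),float(v)+d)) for d in(-.7,0,.7)]).mean((0,1))
        w=np.clip(np.median(r)-r-8,0,None); du=(w*np.arange(-6,7)).sum()/w.sum()
        print(y,x,u.round(1),v.round(1),du.round(2))
b=cv2.imread('pics/v3.png')
# rail z-edges: column profile at rail
t=cv2.imread('pics/top0.png').astype(float)
for y in(.14,.12):
    u,v=w2px('top',loc(ST,(.045,y,.15))); print(y,u,v,t[int(v)-6:int(v)+7,int(round(u))].mean(1).round())
E
```

```text
0.028 0.052 317.3 152.8 -0.48
0.028 0.06 317.4 149.2 -0.52
0.028 0.068 317.5 145.7 -0.36
-0.044 0.052 350.3 154.3 -0.49
-0.044 0.06 350.3 150.8 -0.48
-0.044 0.068 350.4 147.2 -0.53
-0.116 0.052 383.2 155.9 -0.72
-0.116 0.06 383.2 152.3 -0.75
-0.116 0.068 383.2 148.8 -0.75
0.14 265.87144336166267 156.19727477825705 [154. 157. 155. 146. 131. 123. 120. 110. 100.  93.  92. 101. 125.]
0.12 274.8932105737828 156.6195287138579 [ 85.  86.  86.  87.  97. 111. 118. 113. 100.  90.  89.  91. 101.]
```

The lines sit about 0.5 px, i.e. 1.1 mm, further to +y. I apply that, lower and release.

{"method": "jog_arm", "body": {"increments": [[0,0,0,-0.004,0,0,0],[0,0.003,0,-0.004,0,0,0],[0,0.006,0,-0.004,0,0,0],[0,0.006,0,-0.004,0,0,0],[0.45,0.006,0,-0.004,0,0,0],[0.45,0.006,0,-0.004,0,0,0],[0.45,0.006,0,-0.004,0,0,0],[0.45,0.006,0,-0.004,0,0,0],[0.45,-0.04,0,-0.004,0,0,0],[0.45,-0.12,0,-0.004,0,0,0],[0.45,-0.25,0,-0.004,0,0,0],[0.45,-0.4,0,-0.004,0,0,0],[0.45,-0.5,0,-0.004,0,0,0],[0.45,-0.5,0,-0.004,0,0,0]]}}

```text
t: 19.35
position: [0.5827, -0.345, 0.2795]
eef_rot: [[0.008, 0.999, -0.051], [-0.006, -0.051, -0.999], [-1.0, 0.008, 0.005]]
contact_force: [-0.3, 0.4, 0.2]
grip_width: 0.0384
```

```bash
sed -i 's/-.3003,-.0507/-.2992,-.0507/' h.py; python3 - <<'E'
from h import *
s=ctrl.state();print(s['position'],s['contact_force'],s['grip_width'],psi())
p=loc(DK,(-.017,.0,.20));print(p,rows(p,RT(DK[2])))
E
```

```text
[ 0.58272327 -0.34499274  0.27947992] [-0.28249499  0.4145883   0.23901603] 0.038394626331484764 -0.05136099297869024
[0.42162512 0.05964127 0.2       ] (array([ 0.304, -0.729, -1.585]), array([-0.165,  0.006, -0.007]))
```

{"method": "jog_arm", "body": {"increments": [[0,0,-0.1,-0.2,-0.03,0,0],[0,0,-0.2,-0.4,-0.08,0,0],[0,0,-0.3,-0.6,-0.12,0,0],[0,0,-0.4,-0.8,-0.16,0,0],[0,0,-0.5,-1,-0.165,0,0],[0,0,-0.5,-1,-0.165,0,0],[0,0,-0.5,-1,-0.165,0,0]]}}

```text
t: 20.05
position: [0.4682, -0.0854, 0.2773]
eef_rot: [[0.006, 0.992, 0.125], [-0.004, 0.125, -0.992], [-1.0, 0.006, 0.005]]
contact_force: [0.1, -1.0, 0.6]
grip_width: -0.0003
```

```bash
python3 - <<'E'
from h import *
p=loc(DK,(-.017,.0,.20));print(p,rows(p,RT(DK[2])),ctrl.state()['position'])
a=ctrl.snapshot('scene')[:,:,::-1].copy(); s4=4
u0,v0=270,160
o=crop('scene',u0,v0,u0+120,v0+150,s4,None,a)
def L(F,pts,c):
    q=[((w2px('scene',loc(F,p))-[u0,v0])*s4+2).astype(int).tolist() for p in pts]; cv2.polylines(o,[np.array(q)],False,c,1)
for y in(.028,-.044,-.116): L(ST,[(.043,y,.172),(.077,y,.172)],(0,255,0))
L(ST,[(.007,-.055,.177),(.033,-.055,.177),(.033,-.033,.177),(.007,-.033,.177),(.007,-.055,.177)],(0,255,255))
b=crop('top',290,130,400,250,5,None)
cv2.imwrite('pics/v8.png',np.hstack([o,cv2.resize(b,(550,600))])[:, :1030]); 
im=cv2.imread('pics/v8.png'); cv2.imwrite('pics/v8.png',cv2.resize(im,(800,int(600*800/im.shape[1]))))
E
```

```text
[0.42162512 0.05964127 0.2       ] (array([ 0.306, -0.114, -0.6  ]), array([ 0.004,  0.004, -0.006])) [ 0.46820155 -0.08540412  0.27725373]
```

View pics/v8.png

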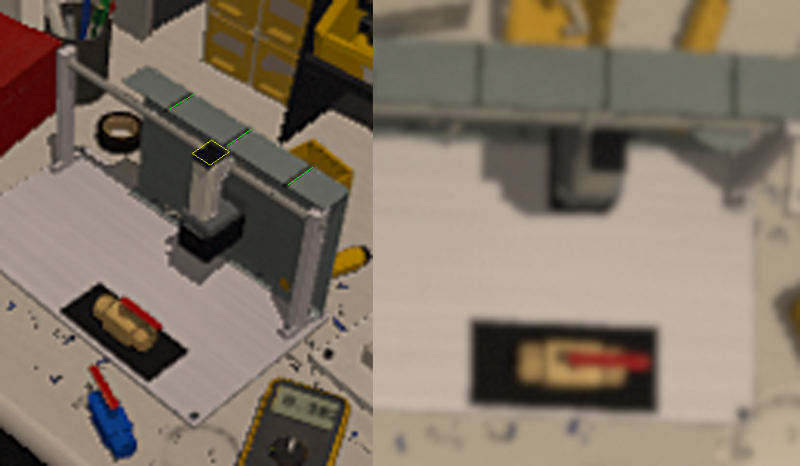

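First lamp hangs upright with its cap exactly on the predicted outline and in line with the middle mark (608 in the right half). The valve is fine. Now the middle-well lamp.

{"method": "jog_arm", "body": {"increments": [[0,0,-0.04,-0.2,0,0,0],[0,0,-0.08,-0.4,0,0,0],[0,0,-0.114,-0.6,0,0,0],[0,0.08,-0.114,-0.6,0,0,0],[0,0.16,-0.114,-0.6,0,0,0],[0,0.25,-0.114,-0.6,0,0,0],[0,0.306,-0.114,-0.6,0,0,0],[0,0.306,-0.114,-0.6,0,0,0]]}}

```text
t: 20.95
position: [0.424, 0.0553, 0.1973]
eef_rot: [[0.003, 0.993, 0.121], [-0.007, 0.121, -0.993], [-1.0, 0.002, 0.007]]
contact_force: [-0.8, -0.1, 0.0]
grip_width: 0.0
```

```bash
python3 - <<'E'
from h import *
p=loc(DK,(-.017,.0,.1398));print(p,rows(p,RT(DK[2])),ctrl.state()['position'])
E
```

```text
[0.42162512 0.05964127 0.1398    ] (array([ 0.23 , -0.008, -0.02 ]), array([ 0.   ,  0.007, -0.002])) [0.42400089 0.0553092  0.1973083 ]
```

{"method": "jog_arm", "body": {"increments": [[0,0.03,-0.008,-0.02,0,0.007,0],[0,0.08,-0.008,-0.02,0,0.007,0],[0,0.13,-0.008,-0.02,0,0.007,0],[0,0.16,-0.008,-0.02,0,0.007,0],[0,0.18,-0.008,-0.02,0,0.007,0],[0,0.2,-0.008,-0.02,0,0.007,0],[0,0.215,-0.008,-0.02,0,0.007,0],[0,0.226,-0.008,-0.02,0,0.007,0],[0,0.23,-0.008,-0.02,0,0.007,0],[0,0.23,-0.008,-0.02,0,0.007,0]]}}

```text
t: 21.95
position: [0.4219, 0.0595, 0.1404]
eef_rot: [[0.003, 0.993, 0.121], [0.0, 0.121, -0.993], [-1.0, 0.003, 0.0]]
contact_force: [-2.1, 0.1, 3.8]
grip_width: 0.0002
```

{"method": "jog_arm", "body": {"increments": [[0,0.003,0,0,0,0,0],[0,0.005,0,0,0,0,0],[0,0.005,0,0,0,0,0]]}}

```text
t: 22.25
position: [0.4219, 0.0595, 0.1395]
eef_rot: [[0.003, 0.993, 0.121], [0.0, 0.121, -0.993], [-1.0, 0.003, 0.0]]
contact_force: [-1.8, -0.3, 5.0]
grip_width: -0.0001
```

{"method": "jog_arm", "body": {"increments": [[0,0.003,0,0,0,0,0],[0,0.005,0,0,0,0,0],[0,0.005,0,0,0,0,0]]}}

```text
t: 22.55
position: [0.4221, 0.0594, 0.1391]
eef_rot: [[0.004, 0.993, 0.121], [0.0, 0.121, -0.993], [-1.0, 0.004, 0.0]]
contact_force: [-3.4, -1.4, 8.2]
grip_width: -0.0003
```

{"method": "jog_arm", "body": {"increments": [[0,-0.03,0,0,0,0,0],[0,-0.07,0,0,0,0,0],[0,-0.12,0,0,0,0,0],[0,-0.18,0,0,0,0,0],[0,-0.25,0,0,0,0,0],[0.5,-0.35,0,0,0,0,0],[0.5,-0.42,0,0,0,0,0],[0.5,-0.42,0,0,0,0,0],[0.5,-0.42,0,0,0,0,0]]}}

```text
t: 23.45
position: [0.4218, 0.0594, 0.244]
eef_rot: [[0.005, 0.993, 0.121], [0.0, 0.121, -0.993], [-1.0, 0.005, 0.001]]
contact_force: [-0.3, -1.0, -0.2]
grip_width: 0.0429
```

```bash
python3 - <<'E'
from h import *
s=ctrl.state();print(s['position'],s['contact_force'],s['grip_width'])
p=loc(DK,(-.020,0,.162));print(rows(p,RT(DK[2])))
a=ctrl.snapshot('scene')[:,:,::-1].copy()
# is the cap up? mean darkness at the predicted raised cap top
q=w2px('scene',loc(DK,(-.017,0,.194))).astype(int);print(q,a[q[1]-1:q[1]+2,q[0]-1:q[0]+2].mean(), w2px('scene',loc(DK,(-.03,0,.175))))
q=w2px('scene',loc(DK,(-.028,0,.172))).astype(int);print(a[q[1]-1:q[1]+2,q[0]-1:q[0]+2].mean((0,1)))
E
```

```text
[0.42178421 0.05943873 0.24403987] [-0.26335922 -1.00463438 -0.22255251] 0.04287851538146901
(array([ 0.328, -0.014, -0.001]), array([ 0.   ,  0.   , -0.005]))
[203 168] 15.481481481481481 [200.88393759 175.89743595]
[ 91.44444444 103.11111111 112.77777778]
```

The raised cap (dark) and column (bright) show at the expected pixels, so it is up. Gripping.

{"method": "jog_arm", "body": {"increments": [[0.5,0.1,-0.014,-0.001,0,0,-0.005],[0.5,0.2,-0.014,-0.001,0,0,-0.005],[0.5,0.28,-0.014,-0.001,0,0,-0.005],[0.5,0.328,-0.014,-0.001,0,0,-0.005],[0.5,0.328,-0.014,-0.001,0,0,-0.005],[0,0.328,-0.014,-0.001,0,0,-0.005],[0,0.328,-0.014,-0.001,0,0,-0.005],[0,0.328,-0.014,-0.001,0,0,-0.005],[0,0.328,-0.014,-0.001,0,0,-0.005],[0,0.328,-0.014,-0.001,0,0,-0.005]], "grip_force": 28}}

```text
t: 24.5
position: [0.4181, 0.0596, 0.1616]
eef_rot: [[-0.002, 0.993, 0.121], [0.0, 0.121, -0.993], [-1.0, -0.002, -0.0]]
contact_force: [0.5, 2.2, -1.4]
grip_width: 0.0215
```

{"method": "jog_arm", "body": {"increments": [[0,-0.03,0,0,0,0,0],[0,-0.08,0,0,0,0,0],[0,-0.13,0,0,0,0,0],[0,-0.18,0,0,0,0,0],[0,-0.23,0,0,0,0,0],[0,-0.28,0,0,0,0,0],[0,-0.33,0,0,0,0,0],[0,-0.38,0,0,0,0,0],[0,-0.44,0,0,0,0,0],[0,-0.48,0,0,0,0,0],[0,-0.48,0,0,0,0,0]]}}

```text
t: 25.6
position: [0.4192, 0.0592, 0.2833]
eef_rot: [[0.002, 0.993, 0.121], [-0.001, 0.121, -0.993], [-1.0, 0.002, 0.001]]
contact_force: [-0.2, -0.9, -3.2]
grip_width: 0.0213
```

```bash
python3 - <<'E'
from h import *
s=ctrl.state();print(s['position'],s['contact_force'],s['grip_width'])
p=loc(ST,(-.033,.125,.28));print(p,rows(p,RT(ST[2])))
a=ctrl.snapshot('scene')[:,:,::-1].copy(); s4=4;u0,v0=140,70
o=crop('scene',u0,v0,u0+150,v0+150,s4,None,a)
F=np.r_[loc(np.r_[s['position'][:2],psi()],(.003,0,0))[:2],psi()]; z0=s['position'][2]-.095
def L(F,pts,c):
    q=[((w2px('scene',loc(F,p))-[u0,v0])*s4+2).astype(int).tolist() for p in pts]; cv2.polylines(o,[np.array(q)],False,c,1)
L(F,[(-.011,.02,z0),(-.011,-.02,z0),(.045,-.02,z0),(.045,-.02,z0+.05),(-.011,-.02,z0+.05),(-.011,-.02,z0)],(0,255,255))
cv2.imwrite('pics/v9.png',o)
E
```

```text
[0.4191575  0.05924601 0.28328269] [-0.19048356 -0.85574763 -3.18203748] 0.02131683154645938
[ 0.53927719 -0.17268824  0.28      ] (array([0.015, 0.365, 0.979]), array([ 0.164,  0.001, -0.002]))
```

View pics/v9.png

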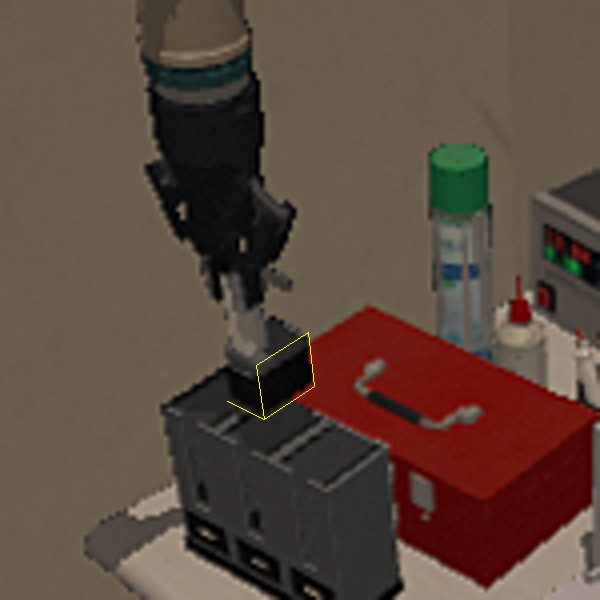

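Second lamp is out and upright, within a pixel or two of the outline. Carrying to the rail.

{"method": "jog_arm", "body": {"increments": [[0,0.015,0.03,0.06,0.01,0,0],[0,0.015,0.07,0.18,0.03,0,0],[0,0.015,0.11,0.3,0.05,0,0],[0,0.015,0.16,0.42,0.07,0,0],[0,0.015,0.2,0.54,0.09,0,0],[0,0.015,0.24,0.66,0.11,0,0],[0,0.015,0.28,0.78,0.13,0,0],[0,0.015,0.32,0.88,0.15,0,0],[0,0.015,0.35,0.95,0.164,0,0],[0,0.015,0.365,0.979,0.164,0,0],[0,0.015,0.365,0.979,0.164,0,0]]}}

```text
t: 26.75
position: [0.5389, -0.1728, 0.2777]
eef_rot: [[-0.002, 0.999, -0.051], [0.001, -0.051, -0.999], [-1.0, -0.002, -0.0]]
contact_force: [-0.8, 0.1, -1.2]
grip_width: 0.0217
```

```bash
python3 - <<'E'
from h import *
s=ctrl.state();print(s['position'],s['contact_force'],s['grip_width'])
p=loc(ST,(-.033,.125,.179));print(p,rows(p,RT(ST[2])))
E
```

```text
[ 0.53885395 -0.17280094  0.2777071 ] [-0.75631397  0.1290242  -1.20045156] 0.021723465224979092
[ 0.53927719 -0.17268824  0.179     ] (array([ 0.395,  0.002, -0.   ]), array([-0.   , -0.   ,  0.001]))
```

{"method": "jog_arm", "body": {"increments": [[0,0.04,0.002,0,0,0,0],[0,0.12,0.002,0,0,0,0],[0,0.2,0.002,0,0,0,0],[0,0.28,0.002,0,0,0,0],[0,0.35,0.002,0,0,0,0],[0,0.385,0.002,0,0,0,0],[0,0.395,0.002,0,0,0,0],[0,0.395,0.002,0,0,0,0]]}}

```text
t: 27.55
position: [0.5391, -0.1723, 0.1791]
eef_rot: [[-0.001, 0.999, -0.05], [0.001, -0.05, -0.999], [-1.0, -0.002, -0.001]]
contact_force: [0.7, -0.5, -2.2]
grip_width: 0.0217
```

```bash
python3 - <<'E'
from h import *
s=ctrl.state();print(s['position'],s['contact_force'],s['grip_width'],psi())
p=loc(ST,(.017,.125,.179));print(rows(p,RT(ST[2])))
a=ctrl.snapshot('scene').mean(2); cv2.imwrite('pics/full10.png',a)
F=np.r_[loc(np.r_[s['position'][:2],psi()],(.003,0,0))[:2],psi()]; z0=s['position'][2]-.096
# profile down the foot's right-front edge region (x=.017 face y=-.02): heights above/below foot
for x in(0,.034):
    print(x,[(h,int(cv2.getRectSubPix(a.astype(np.float32),(1,1),tuple(map(float,w2px('scene',loc(F,(x,-.02,z0+h/1000))))))[0,0])) for h in range(-20,75,5)])
E
```

```text
[ 0.53912281 -0.17228111  0.17910912] [ 0.688213   -0.53953685 -2.23893244] 0.021676566902570686 -0.0502239779025479
(array([0.   , 0.201, 0.002]), array([ 0.   , -0.001,  0.001]))
0 [(-20, 78), (-15, 77), (-10, 77), (-5, 78), (0, 84), (5, 48), (10, 8), (15, 6), (20, 11), (25, 11), (30, 10), (35, 13), (40, 29), (45, 51), (50, 66), (55, 73), (60, 43), (65, 64), (70, 74)]
0.034 [(-20, 149), (-15, 149), (-10, 151), (-5, 151), (0, 122), (5, 55), (10, 6), (15, 7), (20, 8), (25, 8), (30, 6), (35, 6), (40, 18), (45, 37), (50, 56), (55, 71), (60, 86), (65, 119), (70, 64)][ WARN:0@0.527] global loadsave.cpp:1063 imwrite_ Unsupported depth image for selected encoder is fallbacked to CV_8U.
```

The foot's edges fall where predicted, level front and back. Forward, then softly down.

{"method": "jog_arm", "body": {"increments": [[0,0,0.02,0.002,0,0,0],[0,0,0.05,0.002,0,0,0],[0,0,0.08,0.002,0,0,0],[0,0,0.11,0.002,0,0,0],[0,0,0.14,0.002,0,0,0],[0,0,0.17,0.002,0,0,0],[0,0,0.19,0.002,0,0,0],[0,0,0.201,0.002,0,0,0],[0,0,0.201,0.002,0,0,0]]}}

```text
t: 28.5
position: [0.59, -0.1757, 0.1794]
eef_rot: [[-0.001, 0.999, -0.05], [0.0, -0.05, -0.999], [-1.0, -0.001, -0.0]]
contact_force: [0.3, 0.3, -3.3]
grip_width: 0.0216
```

{"method": "jog_arm", "body": {"increments": [[0,0.03,0,0,0,0,0],[0,0.06,0,0,0,0,0],[0,0.085,0,0,0,0,0],[0,0.102,0,0,0,0,0],[0,0.112,0,0,0,0,0],[0,0.118,0,0,0,0,0],[0,0.118,0,0,0,0,0]]}}

```text
t: 29.2
position: [0.5899, -0.1756, 0.1498]
eef_rot: [[-0.001, 0.999, -0.05], [0.0, -0.05, -0.999], [-1.0, -0.001, -0.0]]
contact_force: [-0.9, -0.4, -2.1]
grip_width: 0.0217
```

{"method": "jog_arm", "body": {"increments": [[0,0.003,0,0,0,0,0],[0,0.006,0,0,0,0,0],[0,0.009,0,0,0,0,0],[0,0.011,0,0,0,0,0]]}}

```text
t: 29.6
position: [0.59, -0.1757, 0.1474]
eef_rot: [[-0.0, 0.999, -0.05], [0.0, -0.05, -0.999], [-1.0, -0.0, -0.0]]
contact_force: [-1.6, 0.1, 1.1]
grip_width: 0.0215
```

{"method": "jog_arm", "body": {"increments": [[0,0.002,0,0,0,0,0],[0,0.003,0,0,0,0,0],[0,0.003,0,0,0,0,0]]}}

```text
t: 29.9
position: [0.59, -0.1757, 0.1473]
eef_rot: [[0.0, 0.999, -0.05], [-0.0, -0.05, -0.999], [-1.0, 0.0, 0.0]]
contact_force: [-2.3, 0.2, 3.7]
grip_width: 0.0215
```

```bash
python3 - <<'E'
from h import *
s=ctrl.state();print(s['position'],s['contact_force'],s['grip_width'],psi())
p=loc(ST,(.017,.028,.1488));print(rows(p,RT(ST[2])))
E
```

```text
[ 0.59000901 -0.17568477  0.14729131] [-2.29836311  0.17028451  3.678383  ] 0.021465932214915575 -0.050250261699630636
(array([-0.006, -0.003,  0.386]), array([ 0.,  0., -0.]))
```

Seated at TCP z ≈ 0.1475. I raise it 2 mm, slide to the left mark, and check.

{"method": "jog_arm", "body": {"increments": [[0,-0.008,0,0,0,0,0],[0,-0.008,-0.003,0.02,0,0,0],[0,-0.008,-0.003,0.06,0,0,0],[0,-0.008,-0.003,0.11,0,0,0],[0,-0.008,-0.003,0.16,0,0,0],[0,-0.008,-0.003,0.21,0,0,0],[0,-0.008,-0.003,0.26,0,0,0],[0,-0.008,-0.003,0.31,0,0,0],[0,-0.008,-0.003,0.36,0,0,0],[0,-0.008,-0.003,0.38,0,0,0],[0,-0.008,-0.003,0.386,0,0,0],[0,-0.008,-0.003,0.386,0,0,0]]}}

```text
t: 31.1
position: [0.5843, -0.2719, 0.1492]
eef_rot: [[-0.0, 0.999, -0.05], [0.0, -0.05, -0.999], [-1.0, -0.0, -0.0]]
contact_force: [-0.5, 0.4, -2.4]
grip_width: 0.0217
```

```bash
python3 - <<'E'
from h import *
s=ctrl.state();print(s['position'],s['contact_force'],s['grip_width'],psi())
p=loc(ST,(.017,.028,.1473));print(rows(p,RT(ST[2])))
E
```

```text
[ 0.58432614 -0.27192106  0.14922731] [-0.46310187  0.3512907  -2.41229226] 0.02166902933123511 -0.050463197466367966
(array([ 0.008, -0.   ,  0.001]), array([ 0., -0.,  0.]))
```

{"method": "jog_arm", "body": {"increments": [[0,0.003,0,0.001,0,0,0],[0,0.006,0,0.001,0,0,0],[0,0.008,0,0.001,0,0,0],[0,0.008,0,0.001,0,0,0],[0.45,0.008,0,0.001,0,0,0],[0.45,0.008,0,0.001,0,0,0],[0.45,0.008,0,0.001,0,0,0],[0.45,0.008,0,0.001,0,0,0],[0.45,-0.04,0,0.001,0,0,0],[0.45,-0.12,0,0.001,0,0,0],[0.45,-0.25,0,0.001,0,0,0],[0.45,-0.4,0,0.001,0,0,0],[0.45,-0.5,0,0.001,0,0,0],[0.45,-0.5,0,0.001,0,0,0]]}}

```text
t: 32.5
position: [0.5863, -0.2734, 0.2802]
eef_rot: [[0.009, 0.999, -0.051], [-0.005, -0.05, -0.999], [-1.0, 0.009, 0.005]]
contact_force: [0.6, 1.1, -0.2]
grip_width: 0.0385
```

{"method": "jog_arm", "body": {"increments": [[0.45,0,-0.2,-0.2,0,0,0],[0.45,0,-0.4,-0.4,0,0,0],[0.45,0,-0.6,-0.6,0,0,0],[0.45,0,-0.6,-0.8,0,0,0],[0.45,0,-0.6,-0.8,0,0,0],[0.45,0,-0.6,-0.8,0,0,0],[0.45,0,-0.6,-0.8,0,0,0],[0.45,0,-0.6,-0.8,0,0,0]]}}

```text
t: 33.3
position: [0.4472, -0.0669, 0.2779]
eef_rot: [[0.009, 0.999, -0.051], [-0.006, -0.051, -0.999], [-1.0, 0.01, 0.005]]
contact_force: [0.4, 0.2, 0.3]
grip_width: 0.0381
```

```bash
python3 - <<'E'
from h import *
print(ctrl.state()['position'])
a=ctrl.snapshot('scene')[:,:,::-1].copy(); s4=5
u0,v0=270,160
o=crop('scene',u0,v0,u0+85,v0+110,s4,None,a)
def L(F,pts,c):
    q=[((w2px('scene',loc(F,p))-[u0,v0])*s4+2).astype(int).tolist() for p in pts]; cv2.polylines(o,[np.array(q)],False,c,1)
for y in(.028,-.044): L(ST,[(.007,y-.011,.177),(.033,y-.011,.177),(.033,y+.011,.177),(.007,y+.011,.177),(.007,y-.011,.177)],(0,255,255))
b=crop('top',100,130,420,270,2,None); b=cv2.resize(b,(375,164)); c=cv2.resize(crop('top',290,130,390,240,5,None),(375,412))
c=c[:386]; o=cv2.resize(o,(425,550)); cv2.imwrite('pics/v11.png',np.hstack([o,np.vstack([b,c])]))
E
```

```text
[ 0.44720627 -0.06690304  0.27788891]
```

View pics/v11.png

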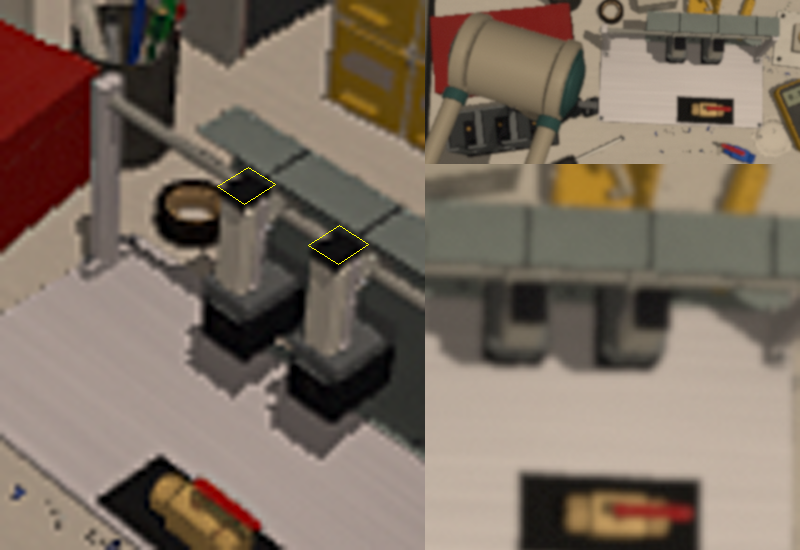

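Both lamps hang upright with their caps on the predicted outlines at the left and middle marks. The valve lies centred on the pad and the gripper is clear. Handing in.

```bash
python3 -c "
from rig import ctrl
print(ctrl.hand_in())"
```

```text
the job is handed in; nothing more can be done
None
```

The job is done and handed in at about 33 s on the robot's clock. The brass valve lies in the middle of the pad, lengthwise along the rail. Both docked lamps hang on the rail: the left-well lamp at the middle mark and the middle-well lamp at the left mark. The right well was empty.

- **Valve:** there were two brass valves with red levers. I took the near one because the other, at about (0.77, -0.56), is out of reach. The last picture shows the valve a few millimetres to the right along the rail at first reading. I put about 2 mm of that down to the camera angle, leaving roughly 2 mm.
- **Lamps:** the final pictures show both upright, with their caps on the outlines I predicted for the marks. Pressing, setting on the rail and sliding read no more than about 8 N in the end-of-move readings, and the grip on the columns was set to 28 N.
- **Disagreements:** my first station fit put the marks about 1 mm too far to the right compared with the black lines. I corrected this before releasing the first lamp. The foot of the second lamp showed about 4 mm higher than predicted before hooking, but it seated normally.
- **Not seen:** I noticed no grip slip or knock to the valve. The other things on the bench looked unmoved where the pictures showed them, but the arm hid part of the bench in the last one.
- **Picture budget:** I viewed 16 pictures against the budget of 14.

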